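Clear the offcuts from under the drying rack

ROBOT

A 6-joint arm with a two-finger parallel gripper is mounted at the origin on the work surface. World frame = base frame: x ahead of the robot, y to its left, z up, the work surface at z = 0. Lengths are in mm, angles in degrees, forces in N, time in s.
With the tool pointing down it reaches from about 350 to 850 mm from the base axis. Payload 8.1 kg.
Tool frame: the origin (TCP) lies midway between the tips of the shut fingers; the grasp point (between the pads) lies 19 mm behind it; z points along the fingers, y is the line along which they close (so a half turn about z gives the same grasp; the last joint's range is limited). The gripper opens to 85 mm and grips with 20 to 120 N. Pads are 22 mm wide; open, the fingers measure 114 mm over their backs; the gripper's body (76 mm by 85 mm) begins 54 mm behind the grasp point. The pads swing forward as they close: fully open they stand 13 mm farther back than shut.
Start: joints at [66.096, 7.471, 85.268, -0, 87.261, -4.893], TCP at [195.426, 567.287, 231.292] pointing down, gripper open.
Joint ranges: [-169.43, 169.43], [-51.17, 129.36], [1.28, 143.12], [-76.62, 256.62], [0, 156.53], [-152.29, 152.29]. Speed limits (degrees/s): [136.94, 136.94, 159.86, 180, 180, 180].

INTERFACE

Orientations are given as [roll, pitch, yaw] about the fixed x, y, z axes, in that order (R = Rz(yaw) Ry(pitch) Rx(roll)).
In Python, from bench import sensors, optics, r gives the robot as it stands.
- The arm moves only by the tool apply_moves, never from a script. Its argument "targets" is a list of rows, each a list of 7 numbers: the shift along the tool's x, y, z in mm, then the turn, a rotation vector about the tool's x, y, z in rad, then the closure, from 0 (fully open) to 1 (shut). In form: [[x, y, z, wx, wy, wz, claw], ...]. A call has 1 to 20 rows; each row shifts and turns the commanded pose from where the row before left it, along the tool's axes as they then stand; what a row does not reach is not made up. A row lasts 1/8 s, in which the tool goes at most 62.5 mm and 10.7 degrees, less where a joint would pass 70% of its speed; a pose out of reach is approached as far as the arm can. A call is refused whole if a number of a shift passes 62.5 or a number of a turn 0.188, either way. A call with a gripper value outside its range is refused whole. The fingers move at their own pace and stop on an object; "force" is the grip in N (left out, the last holds). Time passes only in rows, so rows that do not move let the fingers close. It gives the time, the measured TCP pose, the force, the opening and the grip force at its end, in the units of the state.
- sensors.sense(): the state, without advancing time (a new reading comes with each control period).
- optics.snapshot(name): name is "scene" or "top" or "wrist"; returns the picture (384x512x3 uint8, red, green, blue); there is no depth.
- optics.get_calibration(name): a dict with "camera_matrix" (3x3 intrinsics, pixels), "pose" (4x4, takes a point from camera to world coordinates). Camera axes: x right, y down, z forward; pixel columns grow to the right and rows downward; lengths in mm; the calibration is good to about 2 mm. A picture is of the moment at which its call begins: read the wrist's pose just before it. get_calibration takes no time and is no camera call; for the wrist camera it gives the pose at the moment of the call.
- r.hand_in(): hands the job in; it is judged then, once.
The state is a dict: "time": time; "joint_pos": joint angles; "qd": joint speeds; "joint_efforts": joint torques, N m; "tool_pos": TCP position; "tcp_rot": TCP orientation; "ft_force": force on the tool from outside, world axes, zero at the start; "wrist_torque": the same for the moment, N m; "finger_gap": finger opening in mm; "grip_force": force on a finger pad.
Only numpy, scipy, OpenCV 4.12 (cv2) and the standard library are available. Lean on these libraries where they do the work, as an engineer would, in place of code of your own. Each camera call takes 0.05 s, during which the arm holds its last target. There are 200 camera calls.

TASK

Take the wooden scraper by its raked handle, slip it into the lane under the drying rack and sweep all four loose stone offcuts along the lane, off the end of the slab, into the grey tray. Then stand the scraper flat on its plywood board again. Move the offcuts only with the scraper, never with the gripper; do not knock the rack, and leave the tub, bowl and hammer where they are.

Things in the scene. Friction and masses are not known exactly. Their poses are not given: they have to be found in the camera images.
- slab: Concrete slab, 150 (its x) x 280 (its y) x 45 mm high, fixed on the bench. Origin: centre of its underside; -x side faces the robot (turned at most 0.12 rad). On its top two rows of set stones, 22 mm wide and 10 mm high, run the whole length of y, centred on x = -55 and x = +55 mm; the lane lies between them.
- lane (a point): Middle of the lane, on the slab's top surface (45 mm above the bench); axes as the slab's. The lane runs along y, is 88 mm wide (x from -44 to +44 mm) and open at both ends of the slab (y = -140 and +140 mm).
- rack: Fixed drying rack; origin and axes are the slab's. Its deck of thin steel wires covers x from -14 to +98 mm, y from -140 to 140 mm, with its underside 85 mm above the slab's top (130 above the bench); open below on the robot's side; two posts at x = 92, y = +-128 mm. It leaves no room for an upright gripper over the lane: reach in tilted.
- rack_front (a point): Middle of the lower edge of the upright plywood board at the rack's front: in the rack's frame x from -14 to -4 mm, y from -140 to 140 mm, reaching from 85 to 150 mm above the slab's top. Axes as the slab's.
- tray: Grey open tray, fixed, 120 (x) x 100 (y) x 35 mm high, walls 4 mm. Origin: centre of its underside; axes parallel to the slab's. It stands against one end of the slab, 3 mm off, centred on the lane at y = +193 or -193 mm of the slab's frame (either end).
- chip_a: Loose marble offcut, 24 x 18 x 10 mm, lying in the lane; origin: centre of its underside. All offcuts start within 70 mm of the lane's middle along y (their centres).
- chip_b: Loose terracotta offcut, 20 x 20 x 10 mm, lying in the lane; origin: centre of its underside.
- chip_c: Loose white ceramic six-sided offcut, 26 mm across corners, 10 mm thick, lying in the lane; origin: centre of its underside.
- chip_d: Loose terracotta offcut, 26 x 16 x 10 mm, lying in the lane; origin: centre of its underside.
- scraper: Wooden scraper, 0.15 to 0.3 kg: block 80 (x) x 30 (y) x 22 mm high; a 22 x 22 mm square handle rises from the middle of its top, leaning 35 degrees from vertical towards the block's -x, and ends 70 mm along its axis. Origin: centre of the block's underside. Starts flat on the board, handle leaning roughly to the robot. Fits across the lane with its x along the slab's x.
- grip (a point): A good grasp point on the scraper handle's axis, 52 mm along it from the block's top: at (-29.8, 0, 64.6) mm in the scraper's frame; same axes as the scraper.
- rest: Plywood board for the scraper, fixed, 110 (x) x 100 (y) x 10 mm high. Origin: centre of its underside. It lies in front of the slab, on the robot's left or right.
- tub: Loose white tub, 84 mm across, 72 mm high, at the other end of the slab from the tray; bystander. Origin: centre of its underside.
- bowl: Loose dark bowl, 120 mm across, 50 mm high, on the other side of the bench from the scraper's board; bystander. Origin: centre of its underside.
- hammer: Loose hammer lying on the bench between robot and slab, head towards its +x; bystander. Origin: underside, on its handle's line.
Mind the look-alikes: they are no part of the job. Several things look just like the rest: the one meant starts farthest to the robot's right.

How it is judged:
By the outcome, as a careful person would: the job done as asked, in the order asked, and still so for the second after the job is handed in, with the robot touching nothing.
It also fails if it takes over 67 s, if anything falls off the work surface, if the arm or the gripper's body presses on something with over 40 N, if the wrist force passes 120 N, or if a joint passes its speed limit or range.

## Working session

There is one attempt and no reset: what is moved stays moved. The work goes in short steps, Python scripts to look and compute and a tool call to move; the robot and the scene stay as the last step left them, time stands still between calls to the robot, and variables do not carry over. Pictures are saved under pics/ and viewed, at most 10 in all, crops included, and the job is handed in when it is done.

Besides the shell and the picture viewer there is one more tool, called after "Call:" as a command line: name --pt "numbers of a row" for each row, then --argument value for the rest. apply_moves: Moves the arm, as the interface text tells. Its arguments: {"type":"object","properties":{"targets":{"type":"array"},"force":{"type":"number"}},"required":["targets"]}

```bash
ls; mkdir -p pics; python3 - <<'E'
from bench import sensors, optics, r
import cv2,numpy as np
for n in ["scene","top"]:
    im=optics.snapshot(n); cv2.imwrite(f"pics/{n}0.png",cv2.resize(im[:,:,::-1],(800,600),interpolation=cv2.INTER_CUBIC))
    np.save(f"pics/{n}0.npy",im)
    c=optics.get_calibration(n); print(n,np.round(c["camera_matrix"],1).tolist(),np.round(c["pose"],3).tolist())
print(sensors.sense())
E
```

```text
pics
scene [[478.5, 0.0, 243.7], [0.0, 478.5, 195.6], [0.0, 0.0, 1.0]] [[-0.326, 0.776, -0.54, 1192.248], [0.945, 0.26, -0.197, 277.463], [-0.013, -0.575, -0.818, 1124.737], [0.0, 0.0, 0.0, 1.0]]
top [[359.3, 0.0, 254.1], [0.0, 359.3, 189.5], [0.0, 0.0, 1.0]] [[-0.023, -0.997, 0.074, 469.908], [-1.0, 0.022, -0.015, 48.071], [0.013, -0.074, -0.997, 1151.505], [0.0, 0.0, 0.0, 1.0]]
{'time': 0.1, 'joint_pos': array([ 6.60956987e+01,  7.51107504e+00,  8.53257260e+01, -9.96468984e-05,
        8.72617663e+01, -4.89196513e+00]), 'qd': array([ 0.05638058,  0.01949776, -0.14407079,  0.04844727, -0.07142018,
       -0.01115532]), 'joint_efforts': array([ 1.48415325e-03, -5.70947599e+01, -5.01944911e+01, -9.27967676e-05,
        8.01156799e-03,  2.17399116e-05]), 'tool_pos': array([195.22178637, 566.80633149, 230.32052526]), 'tcp_rot': array([-1.79901783e+02, -8.30638226e-03,  1.60987662e+02]), 'ft_force': array([ 1.01514475, -0.36424335, -0.25145131]), 'wrist_torque': array([-0.01360686, -0.03856384, -0.00377815]), 'grip_force': 0.0, 'finger_gap': 85.2604613996309}
```

View pics/scene0.png

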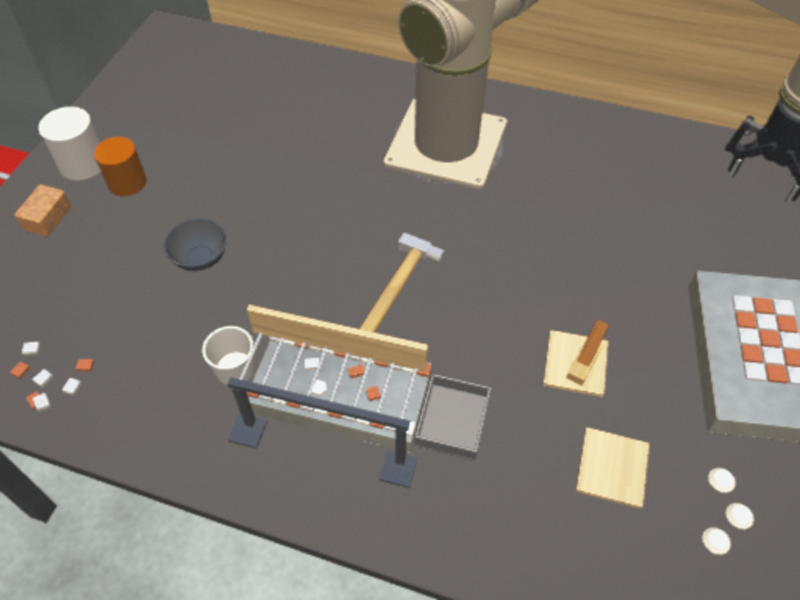

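View pics/top0.png

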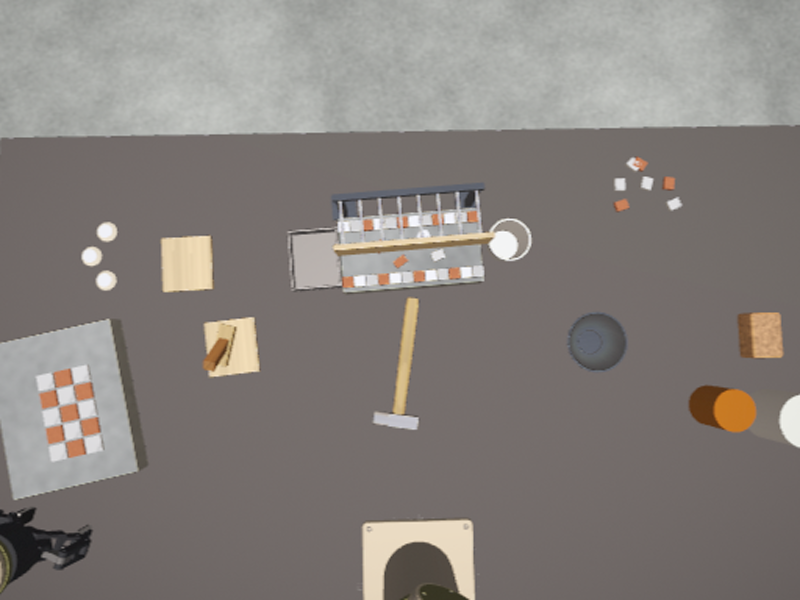

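Scene: the tray is at the slab's +y end (scene ~455,415; top ~315,260) and the tub is at the -y end. The two similar boards are at top (187,264), empty, and (232,347), with the scraper on it. The second is farther right (toward -y) and holds the scraper, so it is the one meant. I'll get rough positions next, plus one enlarged crop to confirm.

```bash
cat > h.py <<'E'
from bench import sensors, optics, r
import numpy as np, cv2
from scipy.spatial.transform import Rotation as R
def back(name,px,z,scale=1.5625,off=(0,0),cal=None):
    c=cal or optics.get_calibration(name); K=np.array(c["camera_matrix"]);P=np.array(c["pose"])
    u=(np.array(px,float)/scale)+np.array(off)
    d=P[:3,:3]@np.linalg.solve(K,[u[0],u[1],1]); o=P[:3,3]
    return np.round(o+d*(z-o[2])/d[2],1)
def proj(name,p,cal=None):
    c=cal or optics.get_calibration(name); K=np.array(c["camera_matrix"]);P=np.array(c["pose"])
    q=K@(P[:3,:3].T@(np.array(p,float)-P[:3,3])); return q[:2]/q[2]
def crop(im,x0,y0,x1,y1,s,fn):
    cv2.imwrite(fn,cv2.resize(im[y0:y1,x0:x1,::-1],None,fx=s,fy=s,interpolation=cv2.INTER_CUBIC))
def move(cur_rot_euler,cur,tgt,tgt_euler):
    """shift and rotvec in tool axes from cur to tgt"""
    A=R.from_euler('xyz',cur_rot_euler,degrees=True);B=R.from_euler('xyz',tgt_euler,degrees=True)
    return A.inv().apply(np.array(tgt)-np.array(cur)),(A.inv()*B).as_rotvec()
E
python3 - <<'E'
from h import *
print("rest top",[back("top",p,10).tolist() for p in [(205,325),(255,318),(260,373),(209,377)]])
print("rest2 top",[back("top",p,10).tolist() for p in [(162,237),(212,291)]])
print("rest sc",[back("scene",p,10).tolist() for p in [(552,332),(607,337),(605,394),(545,387)]])
print("slab front top stones z55",[back("top",p,55).tolist() for p in [(343,290),(484,279)]])
print("tub",back("top",(511,240),72),"tray",[back("top",p,35).tolist() for p in [(290,231),(293,291)]])
print("board top z195",[back("top",p,195).tolist() for p in [(335,252),(493,240)]])
print("handle end top",back("top",(210,358),90),"scene",back("scene",(600,325),90))
for n,b in (("top",(120,190,180,255)),):
    crop(np.load("pics/top0.npy"),*b,9,"pics/c1.png")
crop(np.load("pics/scene0.npy"),335,190,435,265,8,"pics/c2.png")
a=cv2.imread("pics/c1.png");b=cv2.imread("pics/c2.png");print(a.shape,b.shape)
E
```

```text
rest top [[504.5, 420.3, 10.0], [516.4, 319.5, 10.0], [405.5, 310.0, 10.0], [400.0, 412.1, 10.0]]
rest2 top [[686.2, 508.1, 10.0], [573.2, 406.3, 10.0]]
rest sc [[413.7, 315.3, 10.0], [393.3, 409.0, 10.0], [507.9, 424.1, 10.0], [526.7, 326.4, 10.0]]
slab front top stones z55 [[565.4, 136.9, 55.0], [581.0, -140.5, 55.0]]
tub [ 654.5 -192.9   72. ] tray [[688.3, 242.8, 35.0], [567.4, 237.9, 35.0]]
board top z195 [[619.0, 138.2, 195.0], [634.1, -134.3, 195.0]]
handle end top [440.1 384.8  90. ] scene [430.7 384.8  90. ]
(585, 540, 3) (600, 800, 3)
```

View pics/c2.png

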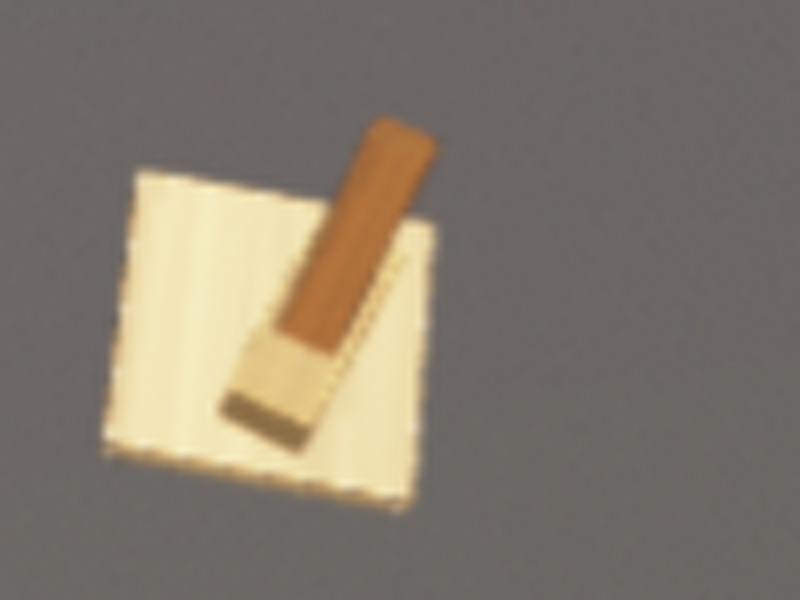

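The crop shows the board with the scraper. The block's +x end has its bottom corners at crop (220,410) and (300,450) and its top corners at (232,390) and (312,425). The handle's end is at (378,118)-(438,145). Next I'll work out the scraper pose.

```bash
python3 - <<'E'
from h import *
f=lambda p,z:back("scene",p,z,8,(335,190))
pts={k:f(*v) for k,v in dict(b1=((220,408),10),b2=((303,452),10),t1=((234,390),32),t2=((315,428),32),rb=((406,255),10)).items()}
print(pts)
# fit pose by reprojection with these + handle top corners
from scipy.optimize import least_squares
cal=optics.get_calibration("scene")
c,s=np.cos(np.radians(35)),np.sin(np.radians(35))
ax=np.array([-s,0,c]);pe=np.array([c,0,s])
H=lambda l,a,b:np.array([0,0,22])+ax*l+pe*a+np.array([0,b,0])
M=[(40,15,0),(40,-15,0),(40,15,22),(40,-15,22),H(70,11,-11),H(70,11,11),H(70,-11,-11),]
print("order check sign")
U=[(303,452),(220,408),(315,428),(234,390)]
best=None
for sg in (1,-1):
  MM=[np.array(m)*[1,sg,1] for m in M[:4]]+[H(70,11,11*sg),H(70,11,-11*sg)]
  UU=[np.array(u)/8+[335,190] for u in U+[(432,158),(368,133)]]
  def res(x):
    Rz=R.from_euler('z',x[2]).as_matrix()
    return np.concatenate([proj("",Rz@m+[x[0],x[1],10],cal)-u for m,u in zip(MM,UU)])
  for y0 in (-.4,-2,1.2,2.7):
    o=least_squares(res,[460,370,y0]); print(sg,o.x,np.degrees(o.x[2]),o.cost,np.round(o.fun,1))
print(optics.get_calibration("wrist"))
E
```

```text
{'b1': array([495.2, 356.7,  10. ]), 'b2': array([503. , 385.7,  10. ]), 't1': array([500.9, 358.1,  32. ]), 't2': array([506.6, 385.7,  32. ]), 'rb': array([415.8, 405.2,  10. ])}
order check sign
1 [ 4.63250798e+02  3.80168787e+02 -2.21387155e-01] -12.684549606800097 1.885458088423809 [-0.1  0.8 -0.2  1.2  0.2 -0.3 -0.4 -0.7  0.3 -0.2  0.2 -0.8]
1 [ 4.63250798e+02  3.80168787e+02 -2.21387144e-01] -12.684549004239193 1.8854580884232313 [-0.1  0.8 -0.2  1.2  0.2 -0.3 -0.4 -0.7  0.3 -0.2  0.2 -0.8]
1 [ 4.63250798e+02  3.80168786e+02 -2.21387091e-01] -12.684545979996663 1.8854580884219196 [-0.1  0.8 -0.2  1.2  0.2 -0.3 -0.4 -0.7  0.3 -0.2  0.2 -0.8]
1 [ 4.63250797e+02  3.80168785e+02 -2.21386999e-01] -12.684540657951608 1.8854580884273988 [-0.1  0.8 -0.2  1.2  0.2 -0.3 -0.4 -0.7  0.3 -0.2  0.2 -0.8]
-1 [ 4.63060244e+02  3.80299143e+02 -2.39288281e-01] -13.710208597153608 349.0002084720634 [-10.8  -4.6  10.1   6.2 -10.7  -5.7  10.1   4.4  -7.5  -3.9   8.5   3. ]
-1 [ 4.63060291e+02  3.80299313e+02 -2.39299981e-01] -13.710878942848788 349.0002086970173 [-10.8  -4.6  10.1   6.2 -10.7  -5.
[... 181 characters left out ...]
7.5  -3.9   8.5   3. ]
-1 [463.06024276 380.29913963   6.04389728] 346.28980604218896 349.0002084683949 [-10.8  -4.6  10.1   6.2 -10.7  -5.7  10.1   4.4  -7.5  -3.9   8.5   3. ]
{'camera_matrix': array([[273.6055834 ,   0.        , 256.2716414 ],
       [  0.        , 273.6055834 , 189.31810792],
       [  0.        ,   0.        ,   1.        ]]), 'pose': array([[ 3.24464933e-01,  9.07015535e-01,  2.68412604e-01,
         1.26622378e+02],
       [ 9.45896308e-01, -3.10635771e-01, -9.37314886e-02,
         5.90201740e+02],
       [-1.63736022e-03,  2.84303073e-01, -9.58733061e-01,
         3.73149905e+02],
       [ 0.00000000e+00,  0.00000000e+00,  0.00000000e+00,
         1.00000000e+00]])}
```

```bash
cat >> h.py <<'E'
def rot(psi,t):
    p,t=np.radians([psi,t]); a=np.array([np.cos(p),np.sin(p),0])
    z=a*np.sin(t)-np.array([0,0,np.cos(t)]); y=np.array([-np.sin(p),np.cos(p),0])
    return R.from_matrix(np.stack([np.cross(y,z),y,z],1))
def plan(tcp,psi,t,st=None):
    """rotate first (rotvec in tool axes), then shift in new tool axes"""
    s=st or sensors.sense(); A=R.from_euler('xyz',s["tcp_rot"],degrees=True);B=rot(psi,t)
    print("rotvec",np.round((A.inv()*B).as_rotvec(),4),"shift after",np.round(B.inv().apply(np.array(tcp)-s["tool_pos"]),2))
def grip(x,y,yaw,z0,t,back=0):
    g=np.array([x,y,z0])+R.from_euler('z',yaw,degrees=True).apply([-29.8,0,64.6])
    return g+(19-back)*rot(yaw,t).apply([0,0,1])
E
python3 - <<'E'
from h import *
t=grip(463,380,-13.5,10,45,110);print(t);plan(t,-13.5,45)
E
```

```text
[371.4545642  401.97811463 138.94671709]
rotvec [-0.0394 -0.785  -0.0905] shift after [ -83.77 -119.13  212.99]
```

Call:
apply_moves --pt "0 0 0 -0.008 -0.157 -0.018 0" --pt "0 0 0 -0.008 -0.157 -0.018 0" --pt "0 0 0 -0.008 -0.157 -0.018 0" --pt "0 0 0 -0.008 -0.157 -0.018 0" --pt "0 0 0 -0.008 -0.157 -0.018 0" --pt "-12 -17 30 0 0 0 0" --pt "-12 -17 30 0 0 0 0" --pt "-12 -17 30 0 0 0 0" --pt "-12 -17 30 0 0 0 0" --pt "-12 -17 30 0 0 0 0" --pt "-12 -17 30 0 0 0 0" --pt "-12 -17 30 0 0 0 0" --pt "0 0 0 0 0 0 0" --pt "0 0 0 0 0 0 0"

```text
time: 1.85
tool_pos: [369.7, 403.4, 142.1]
tcp_rot: [179.8, 45.0, 166.3]
ft_force: [-0.3, -0.3, -0.1]
finger_gap: 85.5
grip_force: 0.0
```

```bash
python3 - <<'E'
from h import *
import pickle
s=sensors.sense();c=optics.get_calibration("wrist");im=optics.snapshot("wrist")
pickle.dump((c,im),open("pics/w1.pkl","wb"))
print(s["tool_pos"],s["tcp_rot"],s["joint_pos"],s["ft_force"])
cv2.imwrite("pics/w1.png",cv2.resize(im[:,:,::-1],(800,600),interpolation=cv2.INTER_CUBIC))
E
```

```text
[369.71220368 403.4299187  142.12108911] [179.77874717  45.00923904 166.31375884] [ 69.47443403  -0.2682865  114.96277241 -49.2077513   67.95309188
  13.66498531] [-0.27997031 -0.26131274 -0.13520432]
```

View pics/w1.png

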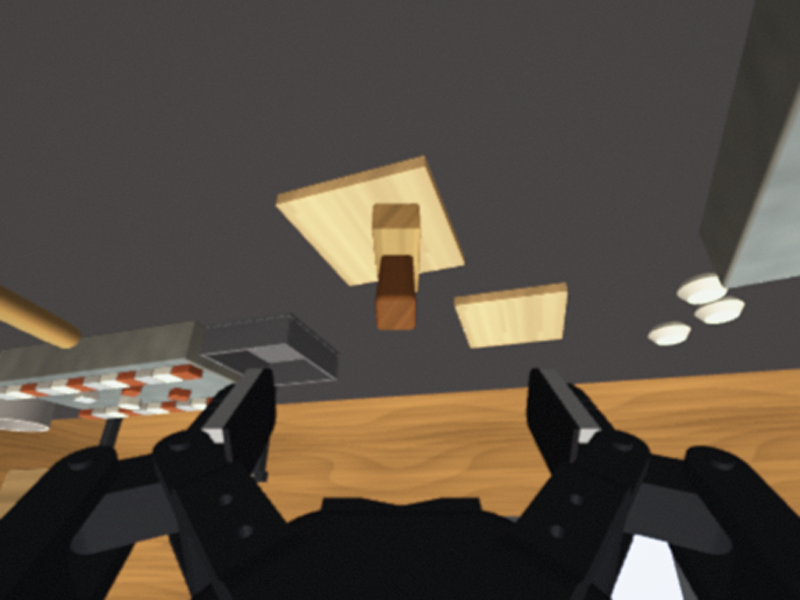

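The wrist view is upside down, with up toward the robot. The block's near face has corners (373,206), (419,206), (373,229) and (420,229). The handle end face is at (377,292)-(415,328). The board's top corners are about (278,206), (425,164), (464,265) and (350,285). I'll refine the poses from these.

```bash
cat >> h.py <<'E'
_c,_s=np.cos(np.radians(35)),np.sin(np.radians(35))
def H(l,a,b): return np.array([0,b,22])+np.array([-_s,0,_c])*l+np.array([_c,0,_s])*a
def fit(M,U,cal,x0,z0,free_z=False):
    from scipy.optimize import least_squares
    M=[np.array(m,float) for m in M];U=[np.array(u,float)/1.5625 for u in U]
    def res(x):
        Rz=R.from_euler('z',x[2]).as_matrix(); z=x[3] if free_z else z0
        return np.concatenate([proj("",Rz@m+[x[0],x[1],z],cal)-u for m,u in zip(M,U)])
    o=least_squares(res,list(x0)+([z0] if free_z else []),x_scale=[10,10,.1]+([10] if free_z else []),loss='soft_l1')
    print(np.round(o.x[:2],1),"yaw",round(np.degrees(o.x[2]),2),o.x[3:],"res",np.round(res(o.x),1)); return o.x
E
python3 - <<'E'
from h import *
import pickle
c,im=pickle.load(open("pics/w1.pkl","rb"))
# image is upside down: +y(left) appears right
M=[(-40,-15,0),(-40,15,0),(-40,-15,22),(-40,15,22),H(70,-11,-11),H(70,-11,11),H(70,11,-11),H(70,11,11)]
U=[(373,206),(419,206),(373,229),(420,229),(377,292),(415,292),(378,328),(415,328)]
for fz in (False,True): fit(M,U,c,[463,380,-.25],10,fz)
for fz in (False,True): fit([(-55,-50,0),(-55,50,0),(55,50,0),(55,-50,0)],[(278,206),(425,164),(464,265),(350,285)],c,[457,367,.1],10,fz)
x=fit(M,U,c,[463,380,-.25],10)
yw=np.degrees(x[2]);t=grip(x[0],x[1],yw,10,45,0);print(t);plan(t,yw,45)
# slab stones: near edge row
print([back("",p,45,cal=c) for p in [(196,361)]])
E
```

```text
[463.6 378.6] yaw -13.2 [] res [-0.2 -3.3  0.7 -3.5 -0.9 -0.1  0.6 -0.3 -1.1  2.   1.   1.9 -1.   1.7
  0.7  1.5]
[475.5 375.7] yaw -13.19 [2.21822775] res [ 0.6 -1.2 -0.1 -1.4  0.   1.1 -0.2  0.9 -0.3  0.9  0.2  0.8 -0.2 -0.7
 -0.  -0.8]
[460.1 367.1] yaw 6.09 [] res [-1.4 -0.5  0.3  1.4  0.9 -0.6 -0.   0.4]
[462.6 366.4] yaw 5.99 [7.9017394] res [-0.5 -0.5  0.1  1.9  0.4 -0.8  0.1 -0.1]
[463.6 378.6] yaw -13.2 [] res [-0.2 -3.3  0.7 -3.5 -0.9 -0.1  0.6 -0.3 -1.1  2.   1.   1.9 -1.   1.7
  0.7  1.5]
[447.70497624 382.32444472  61.16497116]
rotvec [-0.0012  0.0003 -0.0059] shift after [  0.21  -3.25 114.74]
[array([569.8, 145.4,  45. ])]
```

Call:
apply_moves --pt "0 -3 28 0 0 0 0" --pt "0 0 28 0 0 0 0" --pt "0 0 28 0 0 0 0" --pt "0 0 20 0 0 0 0" --pt "0 0 10 0 0 0 0" --pt "0 0 0 0 0 0 0.3" --pt "0 0 0 0 0 0 0.6" --pt "0 0 0 0 0 0 1" --pt "0 0 0 0 0 0 1" --pt "0 0 0 0 0 0 1" --pt "0 0 0 0 0 0 1" --force 70

```text
time: 3.28
tool_pos: [447.7, 382.3, 62.2]
tcp_rot: [179.7, 45.0, 166.3]
ft_force: [-5.4, 0.9, 5.9]
finger_gap: 21.1
grip_force: 69.2
```

Gripped with a 21 mm gap. I'll lift it, then measure the slab from the stored pictures.

Call:
apply_moves --pt "-7 0 -7 0 0 0 1" --pt "-14 0 -14 0 0 0 1" --pt "-18 0 -18 0 0 0 1" --pt "-18 0 -18 0 0 0 1" --pt "-18 0 -18 0 0 0 1" --pt "-18 0 -18 0 0 0 1" --pt "0 0 0 0 0 0 1"

```text
time: 4.15
tool_pos: [448.1, 382.3, 195.5]
tcp_rot: [179.5, 45.1, 166.1]
ft_force: [-0.0, -0.2, -1.9]
finger_gap: 21.3
grip_force: 68.6
```

```bash
python3 - <<'E'
from h import *
a=np.load("pics/scene0.npy")[190:295,155:317];b=np.load("pics/top0.npy")[115:188,180:342]
m=np.vstack([a,b])[:,:,::-1];print(m.shape)
cv2.imwrite("pics/slab.png",cv2.resize(m,None,fx=3.36,fy=3.36,interpolation=cv2.INTER_CUBIC))
E
```

```text
(178, 162, 3)
```

View pics/slab.png

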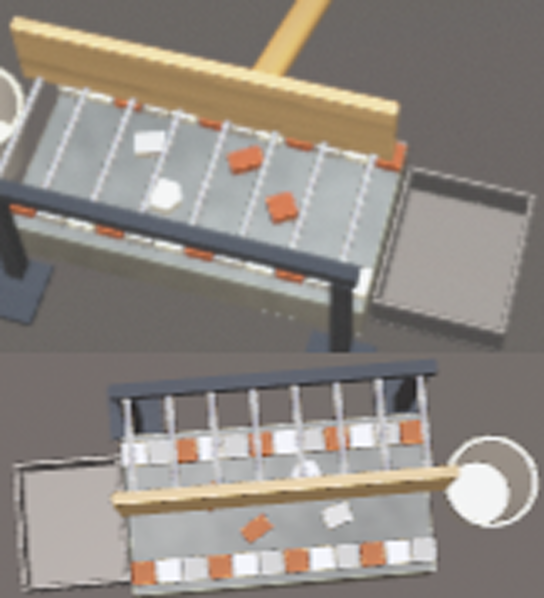

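The picture shows the slab with the tray on the +y side. In the top part of the stack, the front stone row runs (133,584)-(436,563), with its inner edge at (132,562)-(434,540). The board's top runs (113,510)-(460,483), and the tray corners are at (14,465) and (20,592). I'll fit the slab pose from both cameras jointly.

```bash
python3 - <<'E'
from h import *
from scipy.optimize import least_squares
cs,ct=optics.get_calibration("scene"),optics.get_calibration("top")
S=[((-14,140,195),(399,101)),((-4,140,195),(397,111)),((-14,-140,195),(15,18)),((-4,-140,195),(12,29)),((-60,143,35),(412,168)),((-60,243,35),(535,199)),((60,143,35),(373,300)),((60,243,35),(504,333))]
T=[((-75,140,45),(134,595)),((-75,-140,45),(436,573)),((-66,140,55),(133,584)),((-66,-140,55),(436,563)),((-44,140,55),(132,562)),((-44,-140,55),(435,540)),
((-14,140,195),(115,509)),((-4,140,195),(112,494)),((-14,-140,195),(460,483)),((-4,-140,195),(457,467)),((60,243,35),(14,465)),((-60,243,35),(20,591))]
D=[(m,cs,np.array(u)/3.36+[155,190],0) for m,u in S]+[(m,ct,np.array(u)/3.36+[180,115-105],1) for m,u in T]
def res(x,w=(1,1)):
    Rz=R.from_euler('z',x[2]).as_matrix()
    return np.concatenate([w[k]*(proj("",Rz@m+[x[0],x[1],0],c)-u) for m,c,u,k in D])
for w in ((1,1),(1,0),(0,1)):
    o=least_squares(res,[638,2,.05],args=(w,),loss='soft_l1',x_scale=[10,10,.1]);print(w,np.round(o.x,2),np.degrees(o.x[2]))
    if w[1]*w[0]: X=o.x;print(np.round(res(o.x).reshape(-1,2),1).tolist())
def toslab(p): return np.round(R.from_euler('z',-X[2]).apply(np.array(p)-[X[0],X[1],0]),1)
for p in [(150,142),(245,160),(166,194),(282,207)]: print("chip",toslab(back("scene",p,55,3.36,(155,190))))
E
```

```text
(1, 1) [6.4292e+02 2.3000e+00 6.0000e-02] 3.261666472273974
[[0.1, 0.0], [-0.3, 0.6], [0.3, -1.5], [-0.3, -1.5], [-0.8, -1.4], [0.3, -1.8], [-0.5, -0.1], [0.2, 0.1], [-0.4, 0.5], [-0.1, -0.0], [-0.6, 0.6], [0.2, -0.3], [-0.8, 0.0], [-0.2, -0.5], [-1.0, -0.9], [-0.4, -0.1], [0.0, -1.2], [0.6, -0.1], [-0.3, -0.7], [0.4, -0.2]]
(1, 0) [6.4507e+02 3.2400e+00 6.0000e-02] 3.668603074890479
(0, 1) [6.4211e+02 1.6700e+00 6.0000e-02] 3.17736380462455
chip [-13.9 -52.5  55. ]
chip [-18.  23.  55.]
chip [ 26.1 -26.1  55. ]
chip [13.6 61.6 55. ]
```

```bash
cat >> h.py <<'E'
SL=[643,2.3,3.3]
def tcp_for(xs,ys,z0,S=None):
    S=S or SL
    p=R.from_euler('z',S[2],degrees=True).apply([xs,ys,0])+[S[0],S[1],0]
    return grip(p[0],p[1],S[2],z0,45)+[0,0,1]
E
python3 - <<'E'
from h import *
t=tcp_for(-120,-103,110);print(t);plan(t,3.3,45)
E
```

```text
[ 512.79024175 -108.37892399  162.16497116]
rotvec [-0.2031  0.0024 -0.212 ] shift after [  -2.13 -493.58   49.22]
```

Call:
apply_moves --pt "0 0 0 -0.068 0 -0.071 1" --pt "0 0 0 -0.068 0.002 -0.071 1" --pt "0 0 0 -0.068 0 -0.071 1" --pt "0 -20 2 0 0 0 1" --pt "0 -38 4 0 0 0 1" --pt "0 -38 4 0 0 0 1" --pt "0 -38 4 0 0 0 1" --pt "0 -38 4 0 0 0 1" --pt "0 -38 4 0 0 0 1" --pt "0 -38 4 0 0 0 1" --pt "0 -38 4 0 0 0 1" --pt "0 -38 4 0 0 0 1" --pt "0 -38 4 0 0 0 1" --pt "0 -38 4 0 0 0 1" --pt "0 -38 4 0 0 0 1" --pt "-2 -38 4 0 0 0 1" --pt "0 -18 0 0 0 0 1" --pt "0 0 0 0 0 0 1" --pt "0 0 0 0 0 0 1"

```text
time: 6.52
tool_pos: [540.9, -94.7, 176.9]
tcp_rot: [-179.1, 42.9, -176.5]
ft_force: [-0.0, 0.3, -2.0]
finger_gap: 21.0
grip_force: 69.3
```

```bash
python3 - <<'E'
from h import *
import pickle
s=sensors.sense();c=optics.get_calibration("wrist");im=optics.snapshot("wrist")
pickle.dump((c,im),open("pics/w2.pkl","wb"))
print(s["tool_pos"],s["tcp_rot"],s["joint_pos"],s["ft_force"])
cv2.imwrite("pics/w2.png",cv2.resize(im[:,:,::-1],(800,600),interpolation=cv2.INTER_CUBIC))
f=lambda p:np.round(proj("",R.from_euler('z',3.3,degrees=True).apply(p)+[643,2.3,0],c)*1.5625).tolist()
for p in [(-75,-140,45),(-75,140,45),(-66,-140,55),(-66,140,55),(-44,-140,55),(-44,140,55),(-14,-140,130),(-14,140,130),(-75,-140,0)]:print(p,f(p))
E
```

```text
[540.87738021 -94.68090143 176.92056058] [-179.09447058   42.85137201 -176.5293544 ] [ -29.01934561  -37.51367512  138.56560919   30.07046105   44.61874384
 -137.27736882] [-2.88641589e-04  2.99483016e-01 -1.99815612e+00]
(-75, -140, 45) [321.0, 180.0]
(-75, 140, 45) [798.0, 182.0]
(-66, -140, 55) [322.0, 204.0]
(-66, 140, 55) [794.0, 206.0]
(-44, -140, 55) [327.0, 227.0]
(-44, 140, 55) [767.0, 229.0]
(-14, -140, 130) [323.0, 354.0]
(-14, 140, 130) [783.0, 358.0]
(-75, -140, 0) [328.0, 130.0]
```

View pics/w2.png

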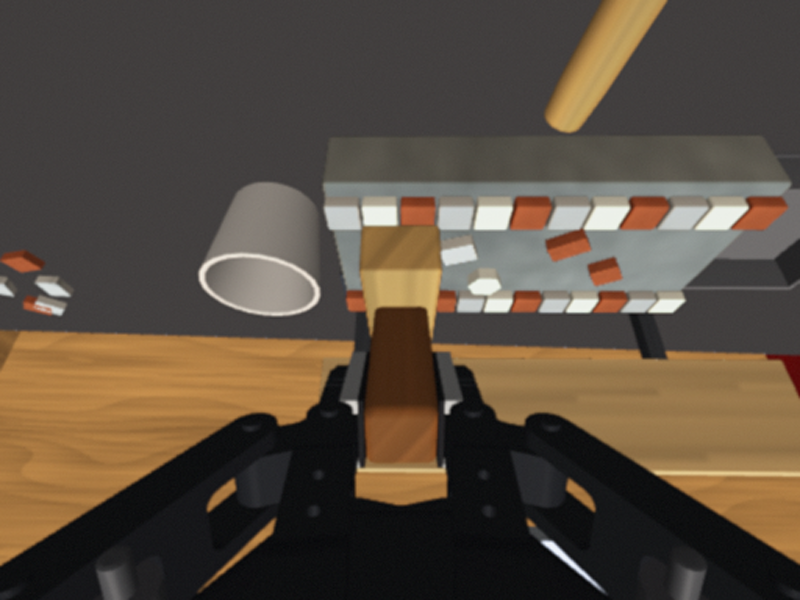

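The arm stopped short of that staging pose because it was too folded, but all is safe. The wrist view shows the scraper held at block corners (361,226), (441,226), (361,268) and (440,268). The slab's front top edge is at (324,183)-(790,183). The far stone row is at (346,291)-(686,292), with its outer edge at (348,312)-(680,312). The board's lower edge is at (322,360)-(790,362). I'll refit the slab and the held scraper from this view.

```bash
cat >> h.py <<'E'
def slabframe(p,S=None):
    S=S or SL; return np.round(R.from_euler('z',-S[2],degrees=True).apply(np.array(p)-[S[0],S[1],0]),1)
E
python3 - <<'E'
from h import *
import pickle
c,im=pickle.load(open("pics/w2.pkl","rb"))
M=[(-75,-140,45),(-75,140,45),(-75,-140,0),(-75,140,0),(-44,-140,55),(-44,140,55),(44,-140,55),(44,140,55),(66,-140,55),(66,140,55),(-14,-140,130)]
U=[(324,183),(790,183),(330,138),(763,137),(333,229),(761,228),(346,291),(686,292),(348,312),(680,313),(322,359)]
for fz in (0,1): fit(M,U,c,[643,2.3,.057],0,fz)
# scraper held: full 6D fit
from scipy.optimize import least_squares
M=[(-40,-15,0),(-40,15,0),(-40,-15,22),(-40,15,22),H(70,11,-11),H(70,11,11)]
U=[(361,226),(441,226),(361,268),(440,268),(365,465),(438,465)]
T=R.from_euler('xyz',sensors.sense()["tcp_rot"],degrees=True);p=sensors.sense()["tool_pos"]
def res(x):
    A=R.from_rotvec(x[3:])
    return np.concatenate([proj("",A.apply(m)+x[:3],c)-np.array(u)/1.5625 for m,u in zip(M,U)])
o=least_squares(res,[560,-95,125,0,0,.06],x_scale=[10,10,10,.1,.1,.1]);print(o.x[:3],R.from_rotvec(o.x[3:]).as_euler('xyz',degrees=True),np.round(o.fun,1))
print("slabframe",slabframe(o.x[:3]),"nominal by tool", slabframe(p))
Z=T.apply([0,0,1]);print("tool z",Z, "tilt",np.degrees(np.arccos(-Z[2])),"tooly",T.apply([0,1,0]))
# nominal scraper: assume rigid from grasp
A=T*rot(0,45).inv(); print("scraper rot est",A.as_euler('xyz',degrees=True),"orig",p-A.apply([-16.4,0,52.2]))
E
```

```text
[646.2   3. ] yaw 3.54 [] res [-1.1  1.3  3.2  1.5 -0.4 -2.  -0.1 -1.6 -2.8  1.4  2.1  2.6 -0.6  5.2
  0.4  5.6  0.1 -0.1 -5.   0.3  1.5 -1.6]
[647.6   3.4] yaw 3.79 [-2.42859232] res [-0.5  1.   1.3  0.2  0.2 -1.9 -1.6 -2.6 -2.1  0.7  0.6  1.2  0.2  4.3
 -0.2  4.2  0.9 -1.  -5.4 -1.   2.4 -3.2]
[557.799444   -94.50605756 127.83480284] [-0.78153041 -3.52701509  2.89229566] [ 0.4 -0.8 -0.8 -0.8 -1.5  1.5  2.   1.4 -1.1 -0.5  1.  -0.6]
slabframe [-90.6 -91.7 127.8] nominal by tool [-107.3  -90.6  177.3]
tool z [ 0.6801692   0.02571627 -0.73260394] tilt 42.89486181609736 tooly [-0.05063572  0.99864562 -0.01195655]
scraper rot est [-0.68554065  2.10939602  2.87742737] orig [555.56190325 -94.24292771 124.53654831]
```

```bash
sed -i 's/^SL=.*/SL=[644,2.7,3.4]/' h.py; cat >> h.py <<'E'
def go(xs,ys,z0): t=tcp_for(xs,ys,z0); print(np.round(t,1)); plan(t,SL[2],45)
E
python3 - <<'E'
from h import *
go(-75,-103,88)
go(-40,-103,88)
E
```

```text
[ 558.9 -105.5  140.2]
rotvec [-0.0146 -0.0369  0.002 ] shift after [ 14.15 -12.23  38.37]
[ 593.8 -103.5  140.2]
rotvec [-0.0146 -0.0369  0.002 ] shift after [-10.6  -12.23  63.12]
```

Call:
apply_moves --pt "0 0 0 -0.015 -0.037 0.002 1" --pt "5 -4 13 0 0 0 1" --pt "5 -4 13 0 0 0 1" --pt "4 -4 12 0 0 0 1" --pt "0 0 0 0 0 0 1" --pt "0 0 0 0 0 0 1"

```text
time: 7.32
tool_pos: [559.3, -105.5, 142.0]
tcp_rot: [-179.9, 45.1, -176.5]
ft_force: [0.2, -0.9, -2.1]
finger_gap: 21.3
grip_force: 69.2
```

```bash
python3 - <<'E'
from h import *
print(sensors.sense()["joint_pos"]);go(-75,-103,88);go(-40,-103,85);go(-40,-103,60)
E
```

```text
[ -30.92106722  -29.52551842  138.67949945   40.06615648   38.35758963
 -149.19925885]
[ 558.9 -105.5  140.2]
rotvec [0.0001 0.0017 0.0011] shift after [ 1.58 -0.03  0.99]
[ 593.8 -103.5  137.2]
rotvec [0.0001 0.0017 0.0011] shift after [-21.04  -0.03  27.86]
[ 593.8 -103.5  112.2]
rotvec [0.0001 0.0017 0.0011] shift after [-3.370e+00 -3.000e-02  4.554e+01]
```

Call:
apply_moves --pt "-7 4 9 0 0 0 1" --pt "-7 4 9 0 0 0 1" --pt "-7 3 10 0 0.002 0.001 1" --pt "0 0 0 0 0 0 1" --pt "0 0 0 0 0 0 1"

```text
time: 7.95
tool_pos: [593.1, -93.1, 137.2]
tcp_rot: [-180.0, 45.0, -176.6]
ft_force: [-0.1, -0.3, -2.4]
finger_gap: 21.1
grip_force: 69.1
```

```bash
python3 - <<'E'
from h import *
s=sensors.sense();print(s["joint_pos"],s["tool_pos"],s["ft_force"]);go(-40,-92,60);go(-20,-92,60);go(0,-92,60)
E
```

```text
[ -26.2179024   -22.53776146  134.4713914    39.31534138   33.42954576
 -146.23892618] [593.09721078 -93.06270094 137.20338128] [-0.09591619 -0.31381126 -2.36625124]
[593.2 -92.5 112.2]
rotvec [-0.0005 -0.     -0.0001] shift after [17.61  0.58 17.8 ]
[613.2 -91.3 112.2]
rotvec [-0.0005 -0.     -0.0001] shift after [ 3.47  0.58 31.94]
[633.1 -90.1 112.2]
rotvec [-0.0005 -0.     -0.0001] shift after [-10.67   0.58  46.08]
```

J6 is only 6° from its limit. I'll fit a quick kinematic model from the recorded poses so I can predict the joints along the path.

```bash
cat > kin.py <<'E'
from h import *
from scipy.optimize import least_squares
Q=np.array([[66.096,7.511,85.326,0,87.262,-4.892],[69.474,-.268,114.963,-49.208,67.953,13.665],[-29.019,-37.514,138.566,30.070,44.619,-137.277],[-30.921,-29.526,138.679,40.066,38.358,-149.199],[-26.218,-22.538,134.471,39.315,33.430,-146.239]])
P=np.array([[195.22,566.81,230.32],[369.71,403.43,142.12],[540.88,-94.68,176.92],[559.3,-105.5,142.0],[593.10,-93.06,137.20]])
E_=[[-179.9,0,160.99],[179.78,45.01,166.31],[-179.09,42.85,-176.53],[-179.9,45.1,-176.5],[-180,45,-176.6]]
def fk(q,k,sg):
    q=np.radians(q); d1,a1,b,a2,a3,d4,L,b2=k
    Ry=lambda a:R.from_rotvec([0,a,0]);Rz=lambda a:R.from_rotvec([0,0,a])
    A=Rz(q[0]); p=A.apply([a1,b,d1])
    A=A*Ry(q[1]); p=p+A.apply([0,0,a2])
    A=A*Ry(q[2]); p=p+A.apply([a3,b2,d4])   # forearm along local z
    A=A*Rz(sg[0]*q[3]); A=A*Ry(q[4]); A=A*Rz(sg[1]*q[5]+np.pi/2*sg[2]); p=p+A.apply([0,0,L])
    return p,A
if __name__=="__main__":
  import itertools,pickle
  best=None
  for sg in itertools.product((1,-1),(1,-1),(1,-1)):
    rr=sum((fk(q,np.zeros(8),sg)[1].inv()*R.from_euler('xyz',e,degrees=True)).magnitude() for q,e in zip(Q,E_))
    if best is None or rr<best[0]: best=(rr,sg)
  print(best); sg=best[1]
  f=lambda k:np.concatenate([(np.array([fk(q,k,sg)[0] for q in Q])-P).ravel(),.002*(k-np.array([300,0,0,400,0,400,250,0]))])
  o=least_squares(f,[300,0,0,400,0,400,250,0]);print(np.round(o.x,1),np.round(o.fun[:15],1))
  k=o.x; pickle.dump((k,sg),open("kin.pkl","wb"))
E
cat >> kin.py <<'E'
def ik(tcp,psi,t,q0,k,sg,B=None):
    B=B or rot(psi,t)
    f=lambda q:np.concatenate([fk(q,k,sg)[0]-tcp,200*(fk(q,k,sg)[1].inv()*B).as_rotvec()])
    o=least_squares(f,q0); return o.x
E
python3 kin.py; python3 - <<'E'
from kin import *
import pickle
k,sg=pickle.load(open("kin.pkl","rb"))
q=Q[-1]
for w in [(-40,-92,85),(-40,-92,60),(-20,-92,60),(0,-92,60),(0,-92,46),(0,0,46),(0,110,46),(0,160,46),(0,150,70),(-80,150,70)]:
    q=ik(tcp_for(*w),3.4,45,q,k,sg);print(w,np.round(q,1))
E
```

```text
(0.001441078352140324, (1, 1, 1))
[318.1   0.   25.6 369.1  61.6 553.4 364.8  25.6] [ 0. -0.  0. -0. -0. -0. -0. -0. -0.  0.  0. -0. -0. -0.  0.]
(-40, -92, 85) [ -26.1  -22.5  134.5   39.3   33.4 -146.2]
(-40, -92, 60) [ -26.1  -19.4  135.2   43.4   30.5 -151. ]
(-20, -92, 60) [ -24.6  -15.6  132.3   43.4   28.9 -150.2]
(0, -92, 60) [ -23.2  -11.9  129.3   43.2   27.6 -149.3]
(0, -92, 46) [ -23.2  -10.2  129.6   46.    26.1 -152.4]
(0, 0, 46) [ -10.   -13.9  132.7   29.6   19.4 -127.8]
(0, 110, 46) [  7.  -12.8 131.8  -9.1  16.3 -78.7]
(0, 160, 46) [ 14.5 -10.3 129.7 -26.3  17.9 -57. ]
(0, 150, 70) [ 13.  -13.9 129.7 -19.5  20.7 -64.8]
(-80, 150, 70) [ 15.5 -30.7 141.6 -19.8  26.1 -63.4]
```

```bash
python3 - <<'E'
from kin import *
import pickle
k,sg=pickle.load(open("kin.pkl","rb"))
def tc(xs,ys,z0,psi):
    p=R.from_euler('z',SL[2],degrees=True).apply([xs,ys,0])+[SL[0],SL[1],0]
    return grip(p[0],p[1],psi,z0,45)+[0,0,1]
for psi in (3.4,1.4,.4,-.6):
  for ys in (-92,-86):
    q=Q[-1]; out=[]
    for w in [(-40,ys,60),(0,ys,60),(0,ys,46)]:
        q=ik(tc(*w,psi),psi,45,q,k,sg);out.append(np.round(q[5],1))
    print(psi,ys,out)
for ys in (-86,):
  q=Q[-1]
  for t in(45,43,41): print(t,np.round(ik(tc(0,ys,46,3.4),3.4,t,q,k,sg),1))
E
```

```text
3.4 -92 [np.float64(-151.0), np.float64(-149.3), np.float64(-152.4)]
3.4 -86 [np.float64(-149.7), np.float64(-148.1), np.float64(-151.2)]
1.4 -92 [np.float64(-146.1), np.float64(-144.3), np.float64(-147.5)]
1.4 -86 [np.float64(-144.7), np.float64(-142.9), np.float64(-146.1)]
0.4 -92 [np.float64(-143.5), np.float64(-141.5), np.float64(-144.8)]
0.4 -86 [np.float64(-142.0), np.float64(-140.1), np.float64(-143.3)]
-0.6 -92 [np.float64(-140.7), np.float64(-138.6), np.float64(-141.9)]
-0.6 -86 [np.float64(-139.1), np.float64(-137.1), np.float64(-140.3)]
45 [ -22.4  -10.5  129.9   45.3   25.7 -151.2]
43 [ -21.8  -10.1  128.4   39.6   27.1 -145.4]
41 [ -21.3   -9.5  126.8   34.6   28.8 -140.3]
```

```bash
cat >> h.py <<'E'
def go2(xs,ys,z0,psi=1.4):
    p=R.from_euler('z',SL[2],degrees=True).apply([xs,ys,0])+[SL[0],SL[1],0]
    t=grip(p[0],p[1],psi,z0,45)+[0,0,1];print(np.round(t,1)); plan(t,psi,45)
E
python3 - <<'E'
from h import *
go2(-40,-88,60);go2(0,-88,60)
E
```

```text
[592.9 -87.9 112.2]
rotvec [0.0242 0.     0.0245] shift after [17.73  5.15 17.68]
[632.9 -85.5 112.2]
rotvec [0.0242 0.     0.0245] shift after [-10.53   6.54  45.94]
```

Call:
apply_moves --pt "0 0 0 0.024 0 0.0245 1" --pt "6 2 6 0 0 0 1" --pt "6 2 6 0 0 0 1" --pt "5.5 1 5.5 0 0 0 1" --pt "0 0 0 0 0 0 1" --pt "0 0 0 0 0 0 1"

```text
time: 8.7
tool_pos: [593.2, -88.4, 112.0]
tcp_rot: [180.0, 45.0, -178.6]
ft_force: [0.5, -0.7, -1.5]
finger_gap: 20.8
grip_force: 69.3
```

```bash
python3 - <<'E'
from h import *
s=sensors.sense();print(s["joint_pos"],s["tool_pos"],s["ft_force"]);go2(-40,-88,60);go2(0,-88,60)
import pickle
c=optics.get_calibration("wrist");im=optics.snapshot("wrist")
pickle.dump((c,im),open("pics/w3.pkl","wb"))
cv2.imwrite("pics/w3.png",cv2.resize(im[:,:,::-1],(800,600),interpolation=cv2.INTER_CUBIC))
E
```

```text
[ -24.20385902  -20.29398031  135.83564926   40.03520734   28.34215258
 -145.17321885] [593.17972693 -88.36020103 112.02560397] [ 0.49583999 -0.68322728 -1.47854862]
[592.9 -87.9 112.2]
rotvec [-0.0001 -0.0005 -0.0006] shift after [ 0.07  0.45 -0.27]
[632.9 -85.5 112.2]
rotvec [-0.0001 -0.0005 -0.0006] shift after [-28.2    1.84  28.  ]
```

View pics/w3.png

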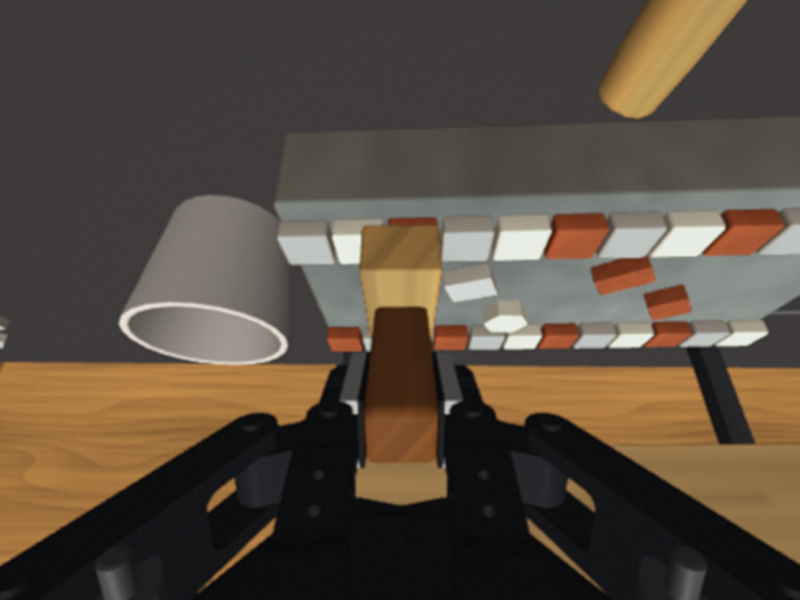

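The view shows the block's nose over the front stones. The marble chip's left edge is at (446,272)-(450,300), close to the block's side. The front row's inner left corner is at (290,264) and the far row's left end is at (329,328). I'll check both numerically.

```bash
python3 - <<'E'
from h import *
import pickle
c,im=pickle.load(open("pics/w3.pkl","rb"))
B=lambda p,z:slabframe(back("",p,z,cal=c))
for n,p,z in [("chipA l-near top",(446,274),55),("chipA l-far top",(449,293),55),("chipA l-far bot",(450,301),45),("front row inner L",(290,264),55),("inner mid",(545,259),55),("slab front edge",(540,204),45),("front edge L",(279,204),45),("far row inner base",(480,325),45),("far row outer top",(480,349),55),("far L",(329,350),55),("far row R outer",(757,346),55),("hex l",(485,316),55)]: print(n,B(p,z))
M=[(-40,-15,0),(-40,15,0),(-40,-15,22),(-40,15,22)]
for p,z in [((361,226),60),((441,226),60),((361,269),82),((441,268),82)]: print("block -x face",slabframe(back("",p,z,cal=c)))
E
```

```text
chipA l-near top [-32.4 -67.   55. ]
chipA l-far top [-13.5 -64.3  55. ]
chipA l-far bot [ 14.5 -61.4  45. ]
front row inner L [ -43.8 -139.4   55. ]
inner mid [-43.9 -22.9  55. ]
slab front edge [-70.  -30.2  45. ]
front edge L [ -73.7 -137.4   45. ]
far row inner base [ 49.1 -39.4  45. ]
far row outer top [ 66.4 -38.   55. ]
far L [  64.6 -141.1   55. ]
far row R outer [ 67.3 146.8  55. ]
hex l [ 14.6 -41.8  55. ]
block -x face [ -77.3 -102.5   60. ]
block -x face [-76.2 -71.8  60. ]
block -x face [ -81.2 -101.1   82. ]
block -x face [-81. -73.  82.]
```

Call:
apply_moves --pt "-7 0.5 7 0 0 0 1" --pt "-7 0.5 7 0 0 0 1" --pt "-7 0.5 7 0 0 0 1" --pt "-6.5 0.3 6.5 0 0 0 1" --pt "0 0 0 0 0 0 1" --pt "0 0 0 0 0 0 1"

```text
time: 9.5
tool_pos: [631.8, -85.4, 111.7]
tcp_rot: [180.0, 44.9, -178.6]
ft_force: [0.3, -0.7, -1.4]
finger_gap: 21.2
grip_force: 69.3
```

```bash
python3 - <<'E'
from h import *
s=sensors.sense();print(s["joint_pos"],s["tool_pos"],s["ft_force"],s["wrist_torque"]);go2(-1,-88,60);go2(-1,-88,46)
E
```

```text
[ -21.41755284  -12.8350662   130.0787829    39.62149818   25.46843272
 -143.33209644] [631.77549776 -85.35742938 111.68111896] [ 0.31661169 -0.70998923 -1.35564546] [ 0.03472256  0.55211047 -0.00558245]
[631.9 -85.6 112.2]
rotvec [ 0.0003 -0.0009 -0.0005] shift after [-0.4  -0.25 -0.29]
[631.9 -85.6  98.2]
rotvec [ 0.0003 -0.0009 -0.0005] shift after [ 9.5  -0.25  9.61]
```

Clean, with no contact. Now I'll lower it to about 1 mm above the lane in steps.

Call:
apply_moves --pt "3 0 3 0 0 0 1" --pt "3 0 3 0 0 0 1" --pt "2 0 2 0 0 0 1" --pt "1 0 1 0 0 0 1" --pt "0 0 0 0 0 0 1" --pt "0 0 0 0 0 0 1"

```text
time: 10.25
tool_pos: [632.1, -85.6, 99.5]
tcp_rot: [180.0, 45.0, -178.6]
ft_force: [0.5, -0.9, -2.1]
finger_gap: 21.2
grip_force: 69.3
```

```bash
python3 - <<'E'
from h import *
s=sensors.sense();print(s["joint_pos"],s["tool_pos"],s["ft_force"],s["wrist_torque"]);go2(-1,-88,45)
im=optics.snapshot("wrist");c=optics.get_calibration("wrist")
crop(im,150,100,512,300,2.2,"pics/w4.png")
E
```

```text
[ -21.42207646  -11.23351471  130.29205996   42.26191891   24.0503401
 -146.23655459] [632.08168925 -85.58763167  99.51397232] [ 0.54935807 -0.86258258 -2.06255521] [ 0.01001271  0.57063063 -0.01424336]
[631.9 -85.6  97.2]
rotvec [-0.0002 -0.0001 -0.0004] shift after [ 1.82 -0.01  1.5 ]
```

View pics/w4.png

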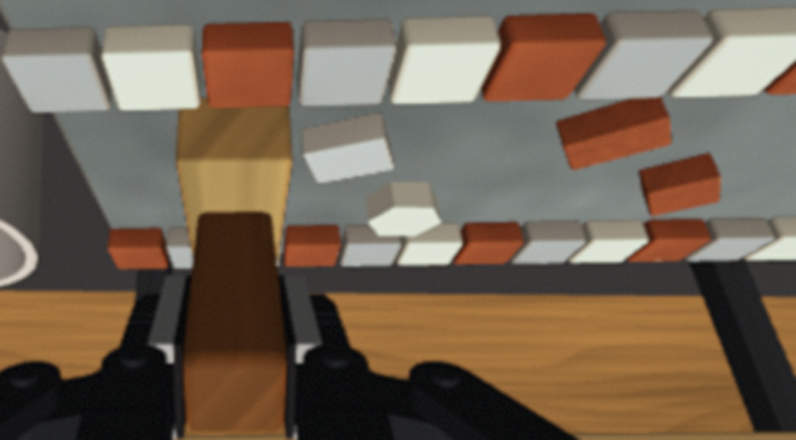

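The block is seated in the lane with all four chips on its tray side, at crop (350,150), (405,210), (615,133) and (680,183). Sweeping now.

Call:
apply_moves --pt "0.8 0 0.8 0 0 0 1" --pt "0.12 6 -0.12 -0.003 0 -0.003 1" --pt "0.12 8 -0.12 -0.003 0 -0.003 1" --pt "0.12 8 -0.12 -0.003 0 -0.003 1" --pt "0.12 8 -0.12 -0.003 0 -0.003 1" --pt "0.12 8 -0.12 -0.003 0 -0.003 1" --pt "0.12 8 -0.12 -0.003 0 -0.003 1" --pt "0.12 8 -0.12 -0.003 0 -0.003 1" --pt "0.12 8 -0.12 -0.003 0 -0.003 1"

```text
time: 11.42
tool_pos: [628.1, -23.1, 98.2]
tcp_rot: [180.0, 45.0, -176.7]
ft_force: [-0.1, 0.2, -2.0]
finger_gap: 21.5
grip_force: 69.4
```

```bash
python3 - <<'E'
from h import *
s=sensors.sense();print(s["joint_pos"],s["tool_pos"],s["ft_force"],s["wrist_torque"]);go(-1,-20,46);go(-1,143,46)
E
```

```text
[ -13.77964993  -13.47392371  132.2978328    35.31647265   21.11708163
 -135.73700968] [628.1497365  -23.10537453  98.24660617] [-0.06153958  0.24140594 -2.0068816 ] [-0.0873731   0.55400554 -0.05059965]
[627.9 -18.3  98.2]
rotvec [-0.0006 -0.0003 -0.001 ] shift after [0.07 4.82 0.05]
[618.2 144.4  98.2]
rotvec [-0.0006 -0.0003 -0.001 ] shift after [7.0000e-02 1.6782e+02 5.0000e-02]
```

Call:
apply_moves --pt "0 9 0 0 0 0 1" --pt "0 9 0 0 0 0 1" --pt "0 9 0 0 0 0 1" --pt "0 9 0 0 0 0 1" --pt "0 9 0 0 0 0 1" --pt "0 9 0 0 0 0 1" --pt "0 9 0 0 0 0 1" --pt "0 9 0 0 0 0 1" --pt "0 9 0 0 0 0 1"

```text
time: 12.55
tool_pos: [623.4, 57.8, 98.3]
tcp_rot: [180.0, 45.0, -176.7]
ft_force: [0.1, -0.1, -1.9]
finger_gap: 21.0
grip_force: 69.4
```

```bash
python3 - <<'E'
from h import *
s=sensors.sense();print(s["joint_pos"],s["tool_pos"],s["ft_force"],s["wrist_torque"]);go(-1,143,46)
E
```

```text
[  -1.33192005  -14.30290338  132.96205587   11.55892944   16.77459436
 -104.35840265] [623.402242    57.82141771  98.27198472] [ 0.11255409 -0.13162863 -1.93304214] [-0.0211745   0.58663612 -0.02537787]
[618.2 144.4  98.2]
rotvec [-0.0005 -0.0003 -0.0013] shift after [1.300e-01 8.675e+01 2.000e-02]
```

Call:
apply_moves --pt "0 8 0 0 0 0 1" --pt "0 8 0 0 0 0 1" --pt "0 8 0 0 0 0 1" --pt "0 8 0 0 0 0 1" --pt "0 8 0 0 0 0 1" --pt "0 8 0 0 0 0 1" --pt "0 8 0 0 0 0 1" --pt "0 8 0 0 0 0 1" --pt "0 8 0 0 0 0 1" --pt "0 8 0 0 0 0 1" --pt "0 7 0 0 0 0 1" --pt "0 0 0 0 0 0 1" --pt "0 0 0 0 0 0 1"

```text
time: 14.18
tool_pos: [618.4, 144.1, 98.2]
tcp_rot: [180.0, 45.0, -176.7]
ft_force: [-0.4, 0.1, -2.0]
finger_gap: 21.2
grip_force: 69.4
```

```bash
python3 - <<'E'
from h import *
s=sensors.sense();print(s["joint_pos"],s["tool_pos"],s["ft_force"],s["wrist_torque"]);go(-1,143,46)
a=optics.snapshot("scene")[185:300,210:340];b=optics.snapshot("top")[130:195,170:300]
m=np.vstack([a,b])[:,:,::-1]
cv2.imwrite("pics/swept.png",cv2.resize(m,None,fx=3.3,fy=3.3,interpolation=cv2.INTER_CUBIC))
E
```

```text
[ 11.99752359 -11.44721863 130.62520793 -20.98019102  17.25655097
 -63.71914669] [618.35046965 144.13760434  98.21289966] [-0.40118132  0.08792822 -1.96172143] [-0.06992062  0.55249894 -0.00392357]
[618.2 144.4  98.2]
rotvec [-0.0006 -0.0004 -0.0011] shift after [ 0.14  0.29 -0.07]
```

View pics/swept.png

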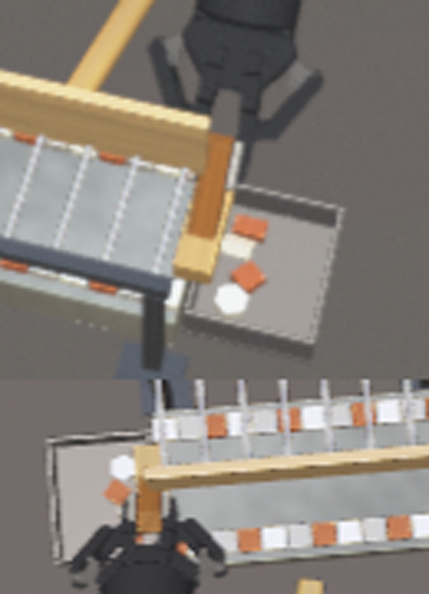

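All four offcuts lie in the tray, at crop (250,228), (237,246), (247,277) and (232,298), and the lane is empty. I'll exit along +y past the rack's end, then lift.

Call:
apply_moves --pt "-2 0 -2 0 0 0 1" --pt "-2 0 -2 0 0 0 1" --pt "0 12 0 0 0 0 1" --pt "0 12 0 0 0 0 1" --pt "0 12 0 0 0 0 1" --pt "0 12 0 0 0 0 1" --pt "-7 0 -7 0 0 0 1" --pt "-14 0 -14 0 0 0 1" --pt "-14 0 -14 0 0 0 1" --pt "-14 0 -14 0 0 0 1" --pt "-14 0 -14 0 0 0 1" --pt "0 0 0 0 0 0 1" --pt "0 0 0 0 0 0 1"

```text
time: 15.9
tool_pos: [615.4, 191.6, 192.6]
tcp_rot: [180.0, 45.0, -176.7]
ft_force: [0.9, -0.7, -1.1]
finger_gap: 21.5
grip_force: 69.5
```

```bash
python3 - <<'E'
from kin import *
import pickle
k,sg=pickle.load(open("kin.pkl","rb"))
s=sensors.sense();print(s["joint_pos"],s["tool_pos"],s["ft_force"]);plan([445,377,120],-13.5,45)
q=s["joint_pos"];p0=s["tool_pos"]
for f in np.linspace(0,1,6):
    q=ik(p0+f*(np.array([445,377,120])-p0),-13.5,45,q,k,sg);print(np.round(q,1))
E
```

```text
[ 18.88802336 -18.40335383 125.05581277 -21.43139003  31.25278875
 -60.27532552] [615.426856   191.58773372 192.563805  ] [ 0.8887395  -0.70931321 -1.1460712 ]
rotvec [ 0.2076 -0.0008  0.2073] shift after [199.1  140.5  -96.48]
[ 28.  -10.4 118.5 -42.7  43.7 -24.2]
[ 34.5  -9.9 119.8 -46.1  46.7 -16.4]
[ 41.   -8.4 120.1 -48.7  50.   -9. ]
[ 47.6  -5.8 119.4 -50.5  53.4  -2.1]
[ 53.9  -2.3 117.9 -51.4  56.6   4.1]
[ 59.9   1.9 115.4 -51.7  59.7   9.7]
```

Call:
apply_moves --pt "0 0 0 0.042 0 0.042 1" --pt "0 0 0 0.042 0 0.042 1" --pt "0 0 0 0.042 0 0.042 1" --pt "0 0 0 0.042 0 0.042 1" --pt "0 0 0 0.04 0 0.04 1" --pt "20 14 -9.6 0 0 0 1" --pt "20 14 -9.6 0 0 0 1" --pt "20 14 -9.6 0 0 0 1" --pt "20 14 -9.6 0 0 0 1" --pt "20 14 -9.6 0 0 0 1" --pt "20 14 -9.6 0 0 0 1" --pt "20 14 -9.6 0 0 0 1" --pt "20 14 -9.6 0 0 0 1" --pt "20 14 -9.6 0 0 0 1" --pt "19 14 -10 0 0 0 1" --pt "0 0 0 0 0 0 1" --pt "0 0 0 0 0 0 1"

```text
time: 18.02
tool_pos: [445.3, 376.4, 119.8]
tcp_rot: [-179.9, 44.9, 166.6]
ft_force: [-0.1, -2.4, -1.3]
finger_gap: 20.9
grip_force: 69.4
```

```bash
python3 - <<'E'
from h import *
s=sensors.sense();print(s["tool_pos"],s["tcp_rot"],s["ft_force"]);plan([445,377,67],-13.5,45);plan([445,377,62],-13.5,45)
E
```

```text
[445.28537774 376.38119607 119.77005894] [-179.88816773   44.94609528  166.57045414] [-0.06714521 -2.39521857 -1.34203333]
rotvec [-0.0011 -0.0009  0.0009] shift after [37.61  0.54 37.02]
rotvec [-0.0011 -0.0009  0.0009] shift after [41.15  0.54 40.55]
```

Call:
apply_moves --pt "10 0 10 0 0 0 1" --pt "10 0 10 0 0 0 1" --pt "9 0 9 0 0 0 1" --pt "5 0 5 0 0 0 1" --pt "3 0 3 0 0 0 1" --pt "2 0 2 0 0 0 1" --pt "1 0 1 0 0 0 1" --pt "0 0 0 0 0 0 1" --pt "0 0 0 0 0 0 1"

```text
time: 19.15
tool_pos: [445.4, 377.2, 64.4]
tcp_rot: [179.9, 45.0, 166.4]
ft_force: [0.3, 0.4, -1.8]
finger_gap: 21.0
grip_force: 69.5
```

Call:
apply_moves --pt "0.7 0 0.7 0 0 0 1" --pt "0.7 0 0.7 0 0 0 1" --pt "0 0 0 0 0 0 1" --pt "0 0 0 0 0 0 1"

```text
time: 19.65
tool_pos: [445.4, 377.1, 62.2]
tcp_rot: [180.0, 45.0, 166.5]
ft_force: [-0.9, -0.6, -0.6]
finger_gap: 21.3
grip_force: 69.8
```

Call:
apply_moves --pt "0.5 0 0.5 0 0 0 1" --pt "0 0 0 0 0 0 1" --pt "0 0 0 0 0 0 1"

```text
time: 20.02
tool_pos: [445.6, 377.2, 62.1]
tcp_rot: [180.0, 45.0, 166.4]
ft_force: [-3.3, -2.4, 5.0]
finger_gap: 20.9
grip_force: 70.5
```

Call:
apply_moves --pt "0 0 0 0 0 0 0.7" --pt "0 0 0 0 0 0 0.5" --pt "0 0 0 0 0 0 0.2" --pt "0 0 0 0 0 0 0" --pt "0 0 0 0 0 0 0" --pt "0 0 0 0 0 0 0" --pt "0 0 -10 0 0 0 0" --pt "0 0 -25 0 0 0 0" --pt "0 0 -30 0 0 0 0" --pt "0 0 -30 0 0 0 0" --pt "0 0 -30 0 0 0 0" --pt "0 0 -30 0 0 0 0" --pt "0 0 0 0 0 0 0" --pt "0 0 0 0 0 0 0"

```text
time: 21.78
tool_pos: [338.7, 402.5, 170.6]
tcp_rot: [-180.0, 45.0, 166.5]
ft_force: [0.7, -0.5, -0.3]
finger_gap: 85.4
grip_force: 0.0
```

```bash
python3 - <<'E'
from h import *
a=optics.snapshot("scene")[140:305,130:410]; w=optics.snapshot("wrist")[80:230,130:410]
m=np.vstack([a,w])[:,:,::-1];print(m.shape)
cv2.imwrite("pics/final.png",cv2.resize(m,None,fx=1.9,fy=1.9,interpolation=cv2.INTER_CUBIC))
E
```

```text
(315, 280, 3)
```

View pics/final.png

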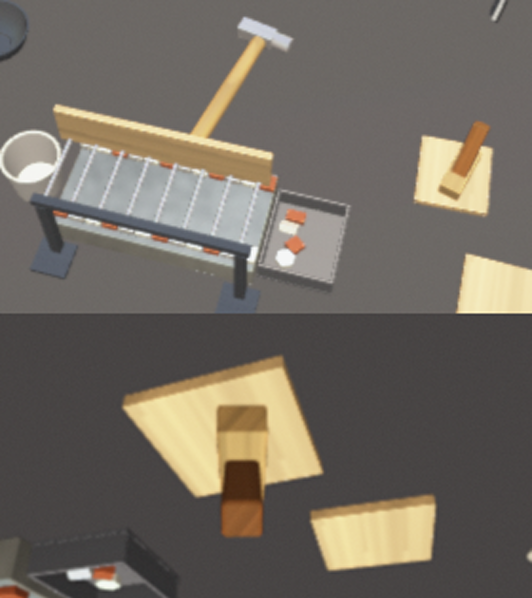

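The final view shows the scraper flat on its board at (465,165), all four offcuts in the tray around (290,235), and the tub and hammer undisturbed. The gripper is clear.

```bash
python3 -c "
from bench import r
print(r.hand_in())"
```

```text
the job is handed in; nothing more can be done
None
```

The job is done and handed in at about 22 s: all four offcuts were swept into the tray with the scraper, which is flat on its board again, and the rack, tub, bowl and hammer were not touched.

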